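# Stand the bench things on the tidy rail in order of height

## Robot

A 7-joint arm with a two-finger parallel gripper is mounted at the origin on a cart in front of the work surface, level with it; the furniture and walls round the work are solid. World frame = base frame: x ahead of the robot, y to its left, z up, the work surface at z = 0. Lengths are in mm, angles in rad, forces in N, time in s.
With the tool pointing down it reaches from about 375 to 925 mm from the base axis. Payload 3.1 kg.
Tool frame: the origin (TCP) lies between the finger pads; the fingertips stand 19 mm ahead of it and the grasp point (between the pads) is the TCP; z points along the fingers, y is the line along which they close (so a half turn about z gives the same grasp; the last joint's range is limited). The gripper opens to 85 mm and grips with 20 to 120 N. Pads are 22 mm wide; open, the fingers measure 114 mm over their backs; the gripper's body (76 mm by 85 mm) begins 54 mm behind the grasp point. The pads swing forward as they close: fully open they stand 13 mm farther back than shut.
Start: joints at [1.119, 0.383, 0.044, 1.598, -0.018, 1.161, -0.05], TCP at [225.221, -609.737, 250.269] pointing down, gripper open.
Joint ranges: [-2.61, 2.61], [-0.41, 2.15], [-1.48, 1.57], [0, 2.5], [-1.57, 4.71], [0.05, 1.97], [-2.85, 2.85]. Speed limits (rad/s): [2.79, 2.79, 3.14, 3.14, 3.14, 3.14, 3.14].

## Interface

Orientations are given as [roll, pitch, yaw] about the fixed x, y, z axes, in that order (R = Rz(yaw) Ry(pitch) Rx(roll)).
In Python, from plant import bot gives the robot as it stands.
- The arm moves only by the tool arm_command, never from a script. Its argument "plan" is a list that holds one entry, the list of rows, each a list of 5 numbers: the closure, from -1 (fully open) to 1 (shut), then the shift along the world's x, y, z in cm, then the turn about the world's z in degrees. In form: [[[jaw, tx, ty, tz, twist], ...]]. A call has 1 to 12 rows; each row shifts and turns the commanded pose from where the row before left it; what a row does not reach is not made up. A row lasts 1/8 s, in which the tool goes at most 62.5 mm and 10.7 degrees, less where a joint would pass 70% of its speed; a pose out of reach is approached as far as the arm can. A call with a gripper value outside its range is refused whole. The fingers move at their own pace and stop on an object; "newtons" is the grip in N (left out, the last holds). Time passes only in rows, so rows that do not move let the fingers close. It gives the time, the measured TCP pose, the force, the opening and the grip force at its end, in the units of the state.
- bot.get_state(): the state, without advancing time (a new reading comes with each control period).
- bot.snapshot(name): name is "scene" or "top" or "wrist"; returns a dict with "frame" (384x512x3 uint8, blue, green, red), "vfov" (degrees; the focal length in pixels is half the picture's height over the tangent of half this angle, whatever the lens; pixels are square), "cx", "cy" (the principal point, pixels), "xyz" and "rotation" of the camera in the world. Camera axes: x right, y down, z forward; pixel columns grow to the right and rows downward; lengths in mm; the calibration is good to about 2 mm. The wrist camera is an equidistant fisheye: a pixel r from the principal point sees the ray r / f radians off the axis. A picture is of the moment at which its call begins. There is no depth.
- bot.finish_job(): hands the job in; it is judged then, once.
The state is a dict: "clock": time; "qpos": joint angles; "joint_vel": joint speeds; "tau": joint torques, N m; "tcp_pos": TCP position; "ee_rot": TCP orientation; "force": force on the tool from outside, world axes, zero at the start; "wrist_torque": the same for the moment, N m; "gripper_width": finger opening in mm; "gripper_force": force on a finger pad.
Only numpy, scipy, OpenCV 4.12 (cv2) and the standard library are available. Lean on these libraries where they do the work, as an engineer would, in place of code of your own. Each camera call takes 0.05 s, during which the arm holds its last target. There are 200 camera calls.

## Task

Tidy the bench: stand the loupe, the inspection stamp, the amber dropper bottle and the white solvent bottle on the aluminium tidy rail in order of height, the shortest at the end with the yellow cap and the tallest at the end with the black cap. Each stands upright on its own round blue mat, well centred. Leave the solder spool, the green tape roll, the binder clip and the side cutters where they lie.

Things in the scene. Friction and masses are not known exactly. Their poses are not given: they have to be found in the camera images.
- rail: tidy rail: flat aluminium strip fixed to the bench, 74 wide (x) x 340 long (y) x 8 thick, with four round blue rubber mats of 66 diameter flush in its top; origin at the middle of its underside, y along it, z up. Mats centred at x = 0, y = -127.5, -42.5, +42.5, +127.5 in its frame, their surface 8 above its origin. One end has a yellow cap, the other an equal black cap.
- yellow_cap: yellow plastic cap across one end of the rail, 78 x 14 x 14 high, fixed; it marks the end for the shortest thing and may be at either end (177 from the rail's middle). Origin at the middle of its underside, x across the rail.
- loupe: black eye loupe standing on its skirt, round, 38 diameter at most, 36 high (the shortest); origin at the centre of its underside, z up
- stamp: black plastic hand stamp with a waist, round, 24 diameter at top, 22 below, 60 high; origin at the centre of its underside, z up
- dropper_bottle: amber glass dropper bottle with a black rubber teat, closed; body 34 diameter up to about 60 high, then a collar of 24 and the teat of 13, 102 high in all; origin at the centre of its underside, z up
- solvent_bottle: white solvent dispenser bottle with a blue cap and a red band, closed; body 60 diameter up to 95 high, cap 50 diameter, 126 high in all (the tallest); origin at the centre of its underside, z up
- solder_spool: bystander: blue and white solder spool standing on its flange, 56 diameter, 40 high, with a short wire tail; the origin is off the spool's axis, which lies 14 along its own +y; not to be disturbed
- tape_roll_green: bystander: roll of green marking tape lying flat, 96 diameter, 24 high; origin at the centre of its underside; not to be disturbed
- binder_clip: bystander: black binder clip, 32 x 42 x 17 high; origin at the centre of its underside; not to be disturbed
- side_cutters: bystander: side cutters with red handles lying flat, 60 (x) x 104 (y) x 11 high; origin at the centre of the underside; not to be disturbed

How it is judged:
By the outcome, as a careful person would: the job done as asked, in the order asked, and still so for the second after the job is handed in, with the robot touching nothing.
It also fails if it takes over 106 s, if anything falls off the work surface, if the arm or the gripper's body presses on something with over 40 N, if the wrist force passes 120 N, or if a joint passes its speed limit or range.

## Working session

There is one attempt and no reset: what is moved stays moved. The work goes in short steps, Python scripts to look and compute and a tool call to move; the robot and the scene stay as the last step left them, time stands still between calls to the robot, and variables do not carry over. Pictures are saved under pics/ and viewed, at most 14 in all, crops included, and the job is handed in when it is done.

Besides the shell and the picture viewer there is one more tool, called after "Emit:" in YAML: its name, and indented under it one key for each argument. arm_command: Moves the arm, as the interface text tells. Its arguments: {"type":"object","properties":{"plan":{"type":"array"},"newtons":{"type":"number"}},"required":["plan"]}

```bash
ls; mkdir -p pics
cat > h.py <<'E'
import numpy as np, cv2
from plant import bot
def ray(s,u,v,fish=False):
    H=s["frame"].shape[0]; f=H/2/np.tan(np.radians(s["vfov"])/2)
    a=np.array([(u-s["cx"]),(v-s["cy"])])
    if fish:
        r=np.hypot(*a); t=r/f; d=np.array([*(a/max(r,1e-9)*np.sin(t)),np.cos(t)])
    else: d=np.array([*(a/f),1.])
    return np.array(s["xyz"]),np.array(s["rotation"])@d
def at(s,u,v,z,fish=False):
    o,d=ray(s,u,v,fish); return o+d*(z-o[2])/d[2]
E
python3 - <<'E'
from h import *
for n in("scene","top"):
    s=bot.snapshot(n); cv2.imwrite(f"pics/{n}0.png",s["frame"]); print(n,s["vfov"],s["cx"],s["cy"],s["xyz"],s["rotation"])
    np.save(f"{n}0.npy",s,allow_pickle=True)
print(bot.get_state())
E
```

```text
pics
scene 56.352202913167794 254.33510948107002 196.06061944341906 [  3.55593751 578.69689977 454.30595193] [-2.04384470e+00 -1.75222724e-04 -2.35629758e+00]
top 54.39641957443296 250.9957016291987 187.87783493816534 [431.95638182  -2.63378904 999.08256656] [-2.98877168 -0.02187832 -1.55086241]
{'clock': 0.1, 'qpos': array([ 1.11917827,  0.38377669,  0.04387905,  1.59945284, -0.01790315,
        1.16118469, -0.04993483]), 'joint_vel': array([ 0.00011756, -0.00136266,  0.00014703, -0.00253122,  0.00030988,
        0.00030658, -0.00264079]), 'tau': array([ 2.74882004e-03, -4.34728146e+01,  1.02924518e+00, -2.50453395e+01,
        1.08237489e-02,  5.46345502e-03, -4.96322386e-06]), 'tcp_pos': array([ 224.90463959, -608.97417433,  248.98159503]), 'ee_rot': array([-3.13916831e+00,  1.41450138e-04,  3.53822063e-01]), 'force': array([ 0.68626737, -0.37447663, -0.61370286]), 'wrist_torque': array([ 0.0028822 ,  0.04189662, -0.00486117]), 'gripper_force': 0.0, 'gripper_width': 85.06450846489186}
```

```bash
cat > h.py <<'E'
import numpy as np, cv2
from scipy.spatial.transform import Rotation as R
from plant import bot
def ray(s,u,v,fish=False):
    f=192/np.tan(np.radians(s["vfov"])/2)
    a=np.array([(u-s["cx"]),(v-s["cy"])])
    if fish:
        r=np.hypot(*a); t=r/f; d=np.array([*(a/max(r,1e-9)*np.sin(t)),np.cos(t)])
    else: d=np.array([*(a/f),1.])
    return np.array(s["xyz"]),R.from_euler("xyz",s["rotation"]).apply(d)
def at(s,u,v,z,fish=False):
    o,d=ray(s,u,v,fish); return o+d*(z-o[2])/d[2]
def load(n): return np.load(n+".npy",allow_pickle=True).item()
E
python3 - <<'E'
import cv2
for n in("scene0","top0"): cv2.imwrite(f"pics/{n}b.png",cv2.resize(cv2.imread(f"pics/{n}.png"),(800,600),interpolation=cv2.INTER_CUBIC))
E
```

```text
(no output)
```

View pics/scene0b.png

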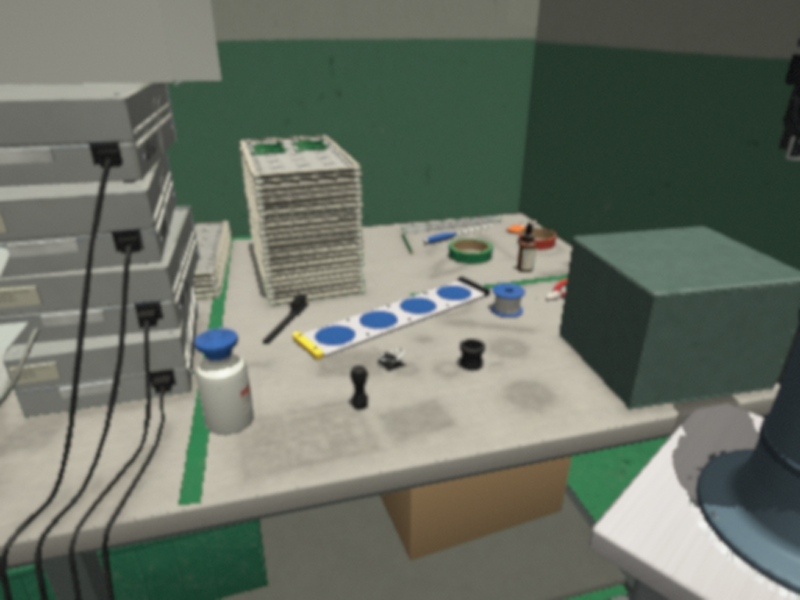

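View pics/top0b.png

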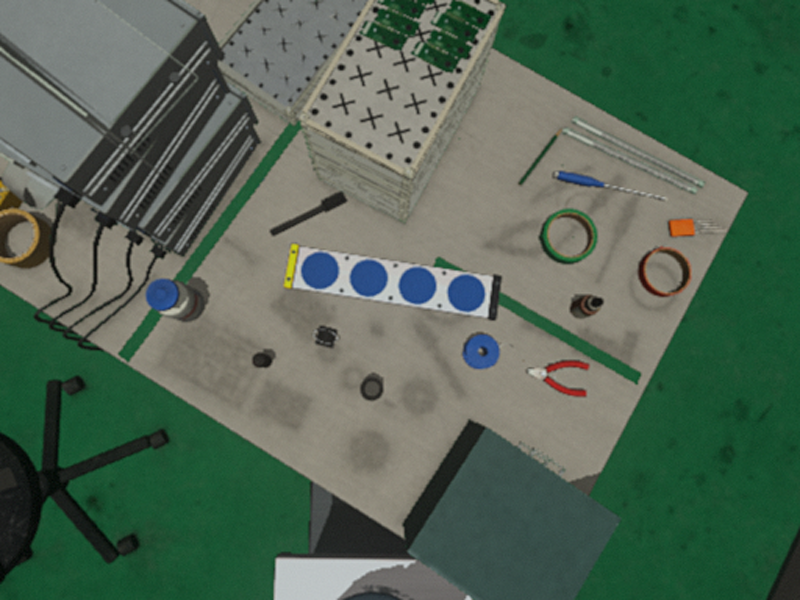

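Run:
```python
from h import *
s=load("top0"); im=s["frame"]
hsv=cv2.cvtColor(im,cv2.COLOR_BGR2HSV)
m=cv2.inRange(hsv,(100,120,60),(125,255,255))
n,l,st,c=cv2.connectedComponentsWithStats(m)
for i in range(1,n):
    if st[i,4]>150: print("blue",st[i],c[i].round(1),at(s,*c[i],8).round(1))
cs={}
for k,(u,v) in dict(loupe=(238,247),stamp=(167,230),dropper=(376,195),solvent=(110,190)).items():
    cs[k]=cv2.resize(im[v-24:v+24,u-32:u+32],(400,300),interpolation=cv2.INTER_CUBIC)
    for i in range(0,64,8): cv2.putText(cs[k],str(u-32+i),(int(i*6.25),8),0,.3,(0,0,255)); cv2.line(cs[k],(int(i*6.25),10),(int(i*6.25),14),(0,0,255))
    for i in range(0,48,8): cv2.putText(cs[k],str(v-24+i),(0,int(i*6.25)+4),0,.3,(0,0,255))
a=list(cs.values())
cv2.imwrite("pics/crops.png",np.vstack([np.hstack(a[:2]),np.hstack(a[2:])]))
w=load("scene0")
```

```text
blue [193 162  23  23 418] [204.3 172.8] [623.3 105.4   8. ]
blue [224 167  24  23 420] [235.5 177.6] [612.   20.9   8. ]
blue [256 171  23  23 421] [266.8 182.3] [601.2 -63.6   8. ]
blue [287 176  23  23 421] [298.  187.2] [ 589.7 -147.7    8. ]
blue [ 94 179  20  20 324] [103.4 188.2] [575.  371.3   8. ]
blue [297 214  22  22 360] [307.5 224.8] [ 489.5 -173.3    8. ]
```

View pics/crops.png

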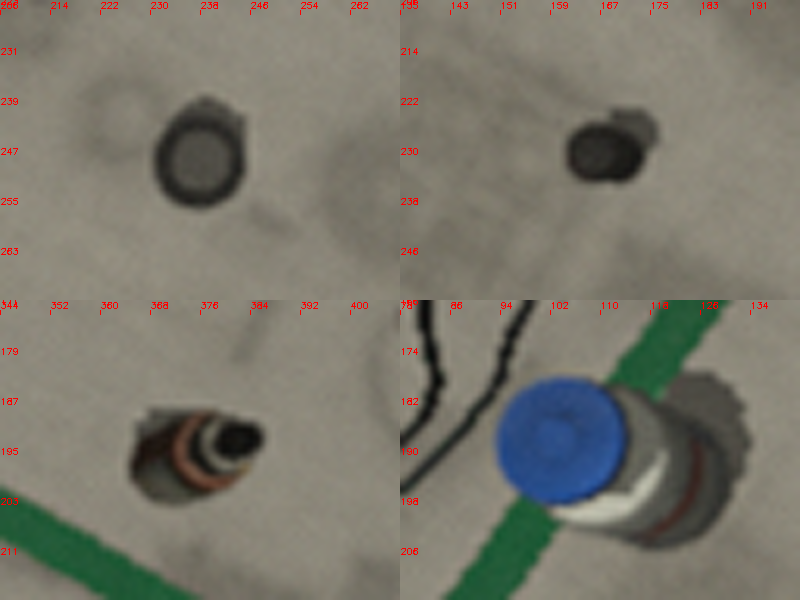

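Run:
```python
from h import *
s=load("top0")
for k,(u,v,z) in dict(loupe=(237.7,248.3,36),stamp=(166,230.2,60),stampbase=(171.0,230.7,3),dropper=(382.1,192.8,100),drbase=(371,197.5,20),solvent=(103.5,188.1,126),solvbase=(119,194,0),spool=(307.5,224.8,40),tape=(365,150.5,24),cutL=(343,238,5),cutR=(376,242,5),clip=(208.5,215.5,10),box1=(303,270,150),box2=(260,350,150),box1_=(303,270,250),box2_=(260,350,250),stack1=(261,112,250),stack2=(196,78,250),stackf=(259,140,0),rackb=(105,162,0),rackc=(163,86,0)).items(): print(k,at(s,u,v,z).round(1))
w=load("scene0")
# project estimates into scene for check
f=192/np.tan(np.radians(w["vfov"])/2);M=R.from_euler("xyz",w["rotation"])
def pr(p):
    c=M.inv().apply(np.array(p)-w["xyz"]); return (np.array([w["cx"],w["cy"]])+f*c[:2]/c[2])/.64
for k,p in dict(l=at(s,237.7,248.3,36),st=at(s,166,230.2,60),d=at(s,382.1,192.8,102),so=at(s,103.5,188.1,126)).items(): print(k,pr(p).round(),pr([p[0],p[1],0]).round())
```

```text
loupe [424.5  10.   36. ]
stamp [465.6 189.   60. ]
stampbase [466.6 187.5   3. ]
dropper [ 566.1 -340.9  100. ]
drbase [ 564.7 -340.8   20. ]
solvent [558.2 326.7 126. ]
solvbase [561.5 331.8   0. ]
spool [ 487.6 -167.6   40. ]
tape [ 691.9 -326.9   24. ]
cutL [ 456.7 -268.     5. ]
cutR [ 448.  -355.9    5. ]
clip [508.3  89.6  10. ]
box1 [ 380.5 -138.3  150. ]
box2 [209.8 -45.1 150. ]
box1_ [ 386.5 -122.3  250. ]
box2_ [236.  -40.1 250. ]
stack1 [709.  -34.5 250. ]
stack2 [780.4 104.5 250. ]
stackf [720.6 -40.9   0. ]
rackb [648.  375.9   0. ]
rackc [870.1 231.6   0. ]
l [469. 343.] [468. 364.]
st [357. 366.] [359. 404.]
d [527. 223.] [521. 271.]
so [215. 334.] [230. 420.]
```

Run:
```python
from h import *
w=load("scene0"); s=load("top0")
k=.64
b=at(w,635*k,398*k,0); print("box base corner",b)
o,d=ray(w,625*k,268*k)
for z in(100,150,200,250): print(z,at(w,637*k,302*k,z).round(), at(w,575*k,238*k,z).round(), at(s,412*k,551*k,z).round(), at(s,482*k,428*k,z).round(), at(s,617*k,519*k,z).round())
print("rack",at(w,193*k,400*k,0).round(),at(s,178*k,253*k,0).round(), "mats", [at(s,a,b,8).round(1)[:2] for a,b in((204.3,172.8),)])
```

```text
box base corner [212.55612886 -83.87661293   0.        ]
100 [ 264. -159.  100.] [ 457. -333.  100.] [191. -56. 100.] [ 369. -159.  100.] [ 240. -360.  100.]
150 [227. -55. 150.] [ 393. -205.  150.] [205. -53. 150.] [ 372. -151.  150.] [ 251. -340.  150.]
200 [190.  49. 200.] [329. -76. 200.] [218. -50. 200.] [ 376. -142.  200.] [ 262. -320.  200.]
250 [154. 153. 250.] [265.  53. 250.] [231. -47. 250.] [ 379. -133.  250.] [ 272. -300.  250.]
rack [630. 340.   0.] [649. 352.   0.] mats [array([623.2, 105.3])]
```

Emit:
arm_command:
  plan:
    - [[-1, 4.2, 3.3, -0.8, 7.8], [-1, 4.3, 3.4, -0.8, 7.8], [-1, 4.3, 3.4, -0.8, 7.8], [-1, 4.3, 3.4, -0.8, 7.8], [-1, 4.3, 3.4, -0.8, 7.8], [-1, 4.3, 3.4, -0.8, 7.8], [-1, 4.2, 3.3, -0.8, 7.7], [-1, 4.1, 3.2, -0.7, 7.7], [-1, 0, 0, 0, 0], [-1, 0, 0, 0, 0]]
  newtons: 40

```text
clock: 1.35
tcp_pos: [564.5, -341.9, 186.5]
ee_rot: [-3.14, 0.0, 1.439]
force: [-0.3, -1.0, -0.4]
gripper_width: 85.5
gripper_force: 0.0
```

Run:
```python
from h import *
s=bot.snapshot("wrist"); np.save("w1.npy",s,allow_pickle=True); print({k:s[k] for k in s if k!="frame"})
cv2.imwrite("pics/w1.png",cv2.resize(s["frame"],(800,600)))
```

```text
{'vfov': 65.70646984690485, 'cx': 253.02847344975427, 'cy': 185.8336616263765, 'xyz': array([ 573.35846084, -275.26312537,  309.6917122 ]), 'rotation': array([ 2.86737291e+00,  8.52407335e-04, -1.31392369e-01])}
```

View pics/w1.png

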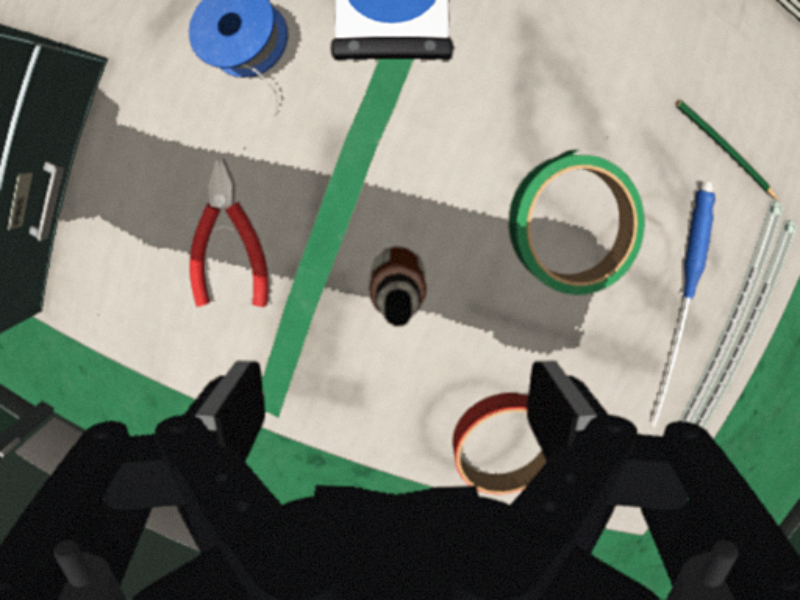

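Run:
```python
from h import *
s=load("w1");k=.64
print(at(s,398*k,306*k,100,True),at(s,398*k,272*k,30,True),at(s,392*k,48*k,14,True),at(s,332*k,50*k,10,True),at(s,452*k,50*k,10,True))
```

```text
[ 565.68619782 -341.50775718  100.        ] [ 565.98247231 -341.74177464   30.        ] [ 580.81022186 -200.8830786    14.        ] [ 542.81511041 -195.23693482   10.        ] [ 618.79942782 -205.49355616   10.        ]
```

Emit:
arm_command:
  plan:
    - [[-1, 0.1, 0, -4, 0], [-1, 0, 0, -4, 0], [-1, 0, 0, -3.4, 0], [-1, 0, 0, -2, 0], [-1, 0, 0, 0, 0], [0.3, 0, 0, 0, 0], [0.6, 0, 0, 0, 0], [1, 0, 0, 0, 0], [1, 0, 0, 0, 0], [1, 0, 0, 0, 0], [1, 0, 0, 0, 0], [1, 0, 0, 0, 0]]

```text
clock: 2.9
tcp_pos: [567.0, -342.2, 54.8]
ee_rot: [3.14, 0.001, 1.439]
force: [-1.8, 1.2, 5.3]
gripper_width: 30.8
gripper_force: 39.5
```

Emit:
arm_command:
  plan:
    - [[1, 0, 0, 1, 0], [1, 0, 0, 2, 0], [1, 0, 0, 4, 0], [1, 0, 0, 4, 0], [1, 0, 0, 0, 0], [1, 0, 0, 0, 0]]

```text
clock: 3.65
tcp_pos: [566.0, -341.6, 163.6]
ee_rot: [-3.142, 0.0, 1.439]
force: [-0.5, -0.1, -0.7]
gripper_width: 31.1
gripper_force: 39.6
```

Run:
```python
from h import *
s=bot.snapshot("scene"); print(bot.get_state()["force"])
w=bot.snapshot("wrist");np.save("w2.npy",w,allow_pickle=True)
cv2.imwrite("pics/g1.png",np.hstack([cv2.resize(s["frame"][90:240,260:400],(400,430)),cv2.resize(w["frame"][150:360,150:350],(400,430))]))
```

```text
[-0.36328509  0.14820083 -0.99119359]
```

View pics/g1.png

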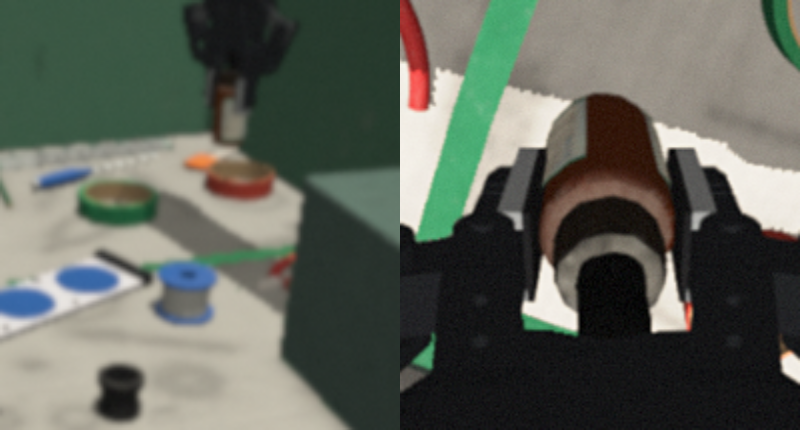

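Emit:
arm_command:
  plan:
    - [[1, 0.6, 4.6, 0, 0], [1, 0.6, 4.7, 0, 0], [1, 0.6, 4.7, 0, 0], [1, 0.6, 4.7, 0, 0], [1, 0.6, 4.7, 0, 0], [1, 0.5, 4.4, 0, 0], [1, 0, 0, 0, 0], [1, 0, 0, 0, 0]]

```text
clock: 4.75
tcp_pos: [600.3, -64.2, 161.9]
ee_rot: [-3.139, 0.001, 1.44]
force: [-0.0, -0.2, -0.5]
gripper_width: 30.9
gripper_force: 39.7
```

```bash
cat > mats.py <<'E'
from h import *
w=bot.snapshot("wrist");im=w["frame"]; print(bot.get_state()["tcp_pos"])
m=cv2.inRange(cv2.cvtColor(im,cv2.COLOR_BGR2HSV),(100,120,60),(125,255,255))
cs,_=cv2.findContours(m,cv2.RETR_EXTERNAL,cv2.CHAIN_APPROX_NONE)
for c in cs:
    if cv2.contourArea(c)>300:
        P=np.array([at(w,*p[0],8,True)[:2] for p in c]).astype(np.float32)
        (x,y),r=cv2.minEnclosingCircle(P); M=cv2.moments(P.reshape(-1,1,2))
        print("centroid",round(M["m10"]/M["m00"],1),round(M["m01"]/M["m00"],1),"circ",round(x,1),round(y,1),"r",round(r,1),"px",c[:,0].mean(0).round())
cv2.imwrite("pics/last.png",im)
E
python3 mats.py
```

```text
[600.35291131 -65.53196938 162.11064709]
centroid 598.7 -62.3 circ 598.3 -65.1 r 32.0 px [251. 174.]
centroid 609.5 19.2 circ 609.5 19.3 r 32.0 px [252.  86.]
centroid 618.9 90.1 circ 620.1 100.0 r 31.5 px [252.  11.]
```

Emit:
arm_command:
  plan:
    - [[1, -0.1, -0.1, -4, 0], [1, 0, 0, -4, 0], [1, 0, 0, -1.5, 0], [1, 0, 0, -0.2, 0], [1, 0, 0, 0, 0], [1, 0, 0, 0, 0]]

```text
clock: 5.55
tcp_pos: [601.8, -64.9, 68.1]
ee_rot: [3.138, -0.0, 1.439]
force: [0.2, 0.3, 0.0]
gripper_width: 31.0
gripper_force: 39.7
```

Emit:
arm_command:
  plan:
    - [[1, 0, 0, -0.2, 0], [1, 0, 0, 0, 0], [1, 0, 0, 0, 0]]

```text
clock: 5.92
tcp_pos: [600.2, -64.7, 64.4]
ee_rot: [3.141, 0.0, 1.44]
force: [1.1, -0.9, -0.2]
gripper_width: 30.9
gripper_force: 39.7
```

Emit:
arm_command:
  plan:
    - [[1, 0, 0, -0.1, 0], [1, 0, 0, 0, 0], [1, 0, 0, 0, 0]]

```text
clock: 6.3
tcp_pos: [600.2, -64.7, 63.2]
ee_rot: [-3.141, -0.0, 1.439]
force: [-0.2, 1.0, 0.4]
gripper_width: 31.3
gripper_force: 39.7
```

Emit:
arm_command:
  plan:
    - [[1, 0, 0, -0.1, 0], [1, 0, 0, 0, 0], [1, 0, 0, 0, 0]]

```text
clock: 6.68
tcp_pos: [600.4, -64.7, 62.9]
ee_rot: [3.141, 0.0, 1.439]
force: [-2.0, 0.6, 6.3]
gripper_width: 31.3
gripper_force: 40.2
```

Emit:
arm_command:
  plan:
    - [[1, 0, 0, -0.1, 0], [1, 0, 0, 0, 0], [1, 0, 0, 0, 0]]

```text
clock: 7.05
tcp_pos: [600.4, -64.7, 62.8]
ee_rot: [-3.142, 0.0, 1.439]
force: [-3.8, 0.1, 10.7]
gripper_width: 30.9
gripper_force: 40.7
```

Emit:
arm_command:
  plan:
    - [[0.6, 0, 0, 0.1, 0], [0.2, 0, 0, 0, 0], [-0.4, 0, 0, 0, 0], [-1, 0, 0, 0, 0], [-1, 0, 0, 0, 0], [-1, 0, 0, 0, 0], [-1, 0, 0, 3, 0], [-1, 0, 0, 4, 0], [-1, 0, 0, 4.9, 0], [-1, 0, 0, 0, 0], [-1, 0, 0, 0, 0]]

```text
clock: 8.43
tcp_pos: [599.9, -64.8, 181.1]
ee_rot: [-3.141, 0.0, 1.439]
force: [-0.2, 0.5, -1.0]
gripper_width: 85.6
gripper_force: 0.0
```

```bash
python3 mats.py
python3 - <<'E'
import cv2
cv2.imwrite("pics/p1.png",cv2.resize(cv2.imread("pics/last.png"),(800,600)))
E
```

```text
[599.16364067 -64.80922843 180.05602286]
centroid 486.6 -192.1 circ 481.9 -183.3 r 43.2 px [177. 276.]
centroid 587.1 -149.1 circ 587.1 -149.1 r 32.0 px [252. 244.]
centroid 599.5 -55.7 circ 598.5 -65.0 r 32.1 px [252. 167.]
centroid 609.5 19.3 circ 609.5 19.3 r 32.1 px [251.  87.]
centroid 619.3 93.5 circ 620.6 103.2 r 32.0 px [252.  14.]
```

View pics/p1.png

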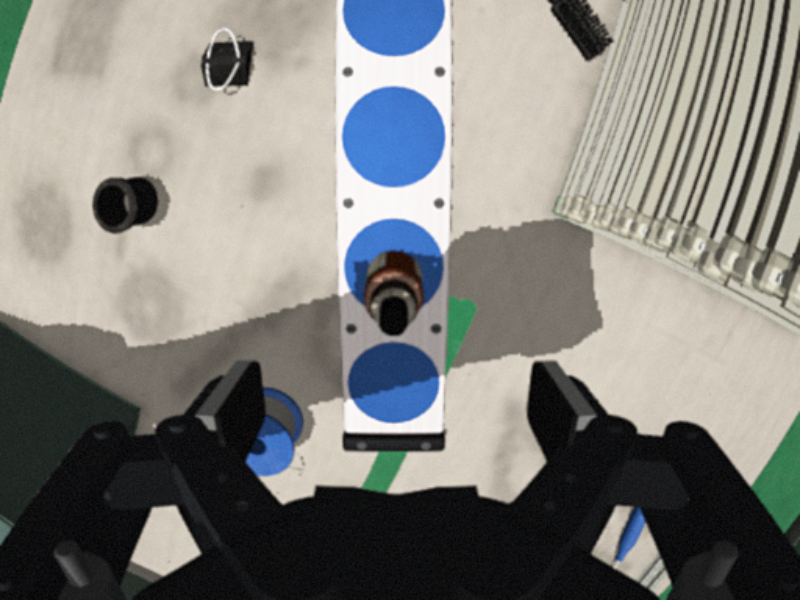

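Emit:
arm_command:
  plan:
    - [[-1, -0.5, 4.3, 0.6, 9.2], [-1, -0.5, 4.4, 0.6, 9.2], [-1, -0.5, 4.4, 0.6, 9.2], [-1, -0.5, 4.4, 0, 9.2], [-1, -0.5, 4.4, 0, 9.2], [-1, -0.5, 4.4, 0, 9.2], [-1, -0.5, 4.4, 0, 9.1], [-1, -0.5, 4.4, 0, 9.1], [-1, -0.1, 4.2, 0, 9.1], [-1, 0, 0, 0, 0], [-1, 0, 0, 0, 0]]

```text
clock: 9.85
tcp_pos: [558.6, 327.1, 197.3]
ee_rot: [-3.139, -0.002, 2.879]
force: [0.2, -0.4, -0.3]
gripper_width: 85.3
gripper_force: 0.0
```

Run:
```python
from h import *
print("teat",at({**load("w1"),**{}},0,0,0,True)[:0])
s=bot.snapshot("wrist"); np.save("w3.npy",s,allow_pickle=True); print(s["xyz"],s["rotation"])
cv2.imwrite("pics/w3.png",cv2.resize(s["frame"],(800,600)))
```

```text
teat []
[492.54222065 343.93212571 320.65838089] [2.86917783 0.00346812 1.30792493]
```

View pics/w3.png

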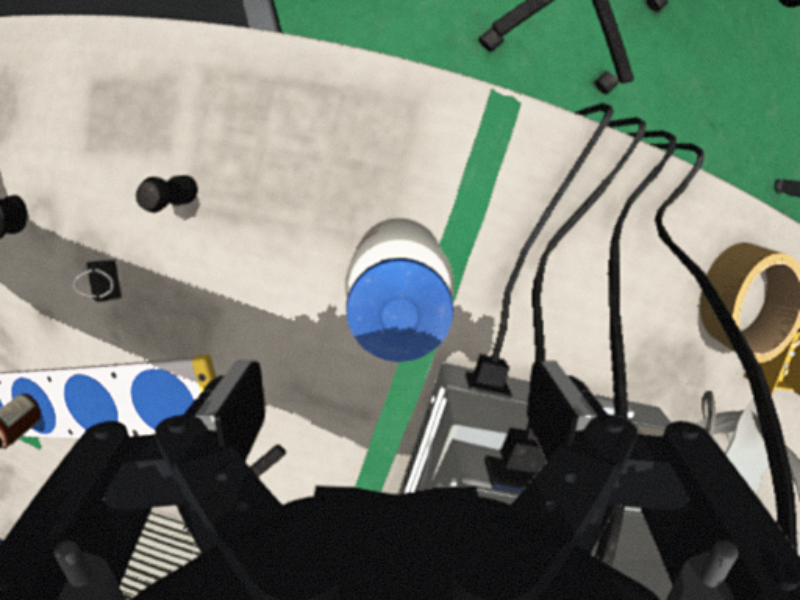

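Run:
```python
from h import *
s=load("w3");k=.64;w=load("scene0")
print("cap",at(s,400*k,311*k,126,True))
for z in(0,30,60,100): print(z,at(s,490*k,372*k,z,True).round(),at(s,538*k,300*k,z,True).round(),"scene conn",at(w,162*k,380*k,z).round(),at(w,148*k,312*k,z).round(),"railcorner",at(s,440*k,368*k,z,True).round())
```

```text
cap [554.52882484 328.67206698 126.        ]
0 [661. 373.  -0.] [613. 420.   0.] scene conn [705. 349.   0.] [924. 274.   0.] railcorner [647. 336.   0.]
30 [645. 370.  30.] [602. 413.  30.] scene conn [659. 364.  30.] [863. 294.  30.] railcorner [632. 337.  30.]
60 [629. 368.  60.] [591. 406.  60.] scene conn [612. 379.  60.] [802. 314.  60.] railcorner [618. 338.  60.]
100 [608. 364. 100.] [576. 396. 100.] scene conn [551. 399. 100.] [721. 341. 100.] railcorner [599. 339. 100.]
```

Emit:
arm_command:
  plan:
    - [[-1, -0.3, 0, 0, 9], [-1, 0, 0, 0, 9], [-1, 0, 0, 0, 9], [-1, 0, 0, 0, 9], [-1, 0, 0, 0, 9], [-1, 0, 0, 0, 0], [-1, 0, 0, 0, 0]]

```text
clock: 10.78
tcp_pos: [556.7, 326.8, 198.9]
ee_rot: [-3.141, -0.001, -2.623]
force: [0.7, -0.2, 0.2]
gripper_width: 85.6
gripper_force: 0.0
```

Run:
```python
from h import *
s=bot.snapshot("wrist"); print(bot.get_state()["tcp_pos"],bot.get_state()["ee_rot"])
im=s["frame"];m=cv2.inRange(cv2.cvtColor(im,cv2.COLOR_BGR2HSV),(100,120,60),(125,255,255))
cs,_=cv2.findContours(m,cv2.RETR_EXTERNAL,cv2.CHAIN_APPROX_NONE)
for c in cs:
    if cv2.contourArea(c)>300:
        P=np.array([at(s,*p[0],124,True)[:2] for p in c]).astype(np.float32); print(cv2.minEnclosingCircle(P))
cv2.imwrite("pics/w4.png",cv2.resize(im,(800,600)))
```

```text
[556.57275121 327.2468492  199.0590215 ] [-3.14079093e+00 -4.22213454e-04 -2.62168481e+00]
((555.0257568359375, 326.7274169921875), 23.893924713134766)
((574.8953857421875, 173.15626525878906), 20.075851440429688)
((567.9800415039062, 119.92008972167969), 19.959959030151367)
```

View pics/w4.png

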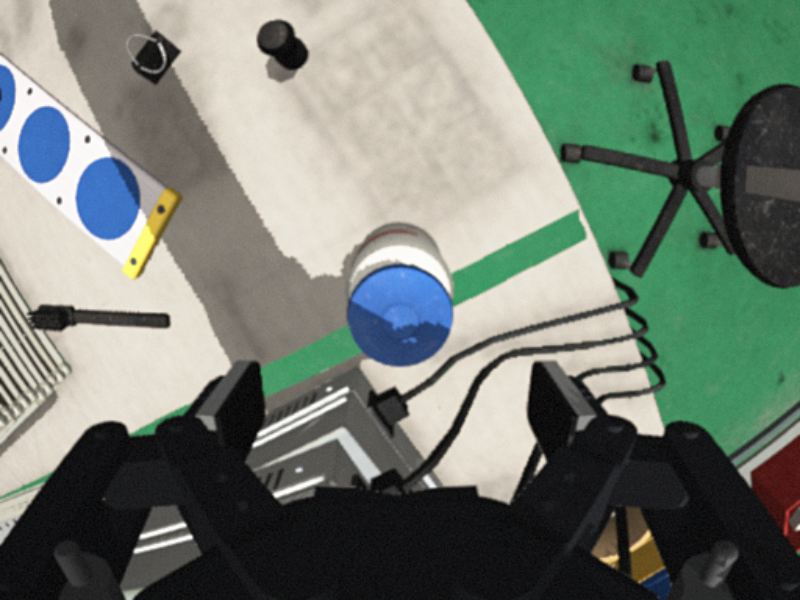

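Run:
```python
from h import *
s=bot.snapshot("wrist");k=.64
for u,v in((440,365),(475,345),(510,330),(560,315),(600,305),(520,350),(470,410)): print(u,v,[at(s,u*k,v*k,z,True).round()[:2].tolist() for z in(0,30,60,90)])
f=192/np.tan(np.radians(s["vfov"])/2)
def pr(p):
    c=R.from_euler("xyz",s["rotation"]).inv().apply(np.array(p)-s["xyz"]); t=np.arctan2(np.hypot(c[0],c[1]),c[2]); return (np.array([s["cx"],s["cy"]])+f*t*c[:2]/np.hypot(c[0],c[1]))/k
for r in (45,57): 
  for z in(65,90,130): print(r,z,[pr([555.5+q*r*np.cos(np.radians(120)),327.3+q*r*np.sin(np.radians(120)),z]).round().tolist() for q in(1,-1)])
```

```text
440 365 [[610.0, 396.0], [599.0, 386.0], [589.0, 376.0], [578.0, 367.0]]
475 345 [[583.0, 410.0], [575.0, 399.0], [567.0, 388.0], [559.0, 377.0]]
510 330 [[559.0, 427.0], [554.0, 415.0], [548.0, 402.0], [542.0, 389.0]]
560 315 [[530.0, 455.0], [527.0, 440.0], [524.0, 425.0], [521.0, 410.0]]
600 305 [[507.0, 481.0], [506.0, 463.0], [505.0, 446.0], [504.0, 428.0]]
520 350 [[569.0, 444.0], [562.0, 430.0], [556.0, 415.0], [549.0, 401.0]]
470 410 [[632.0, 438.0], [620.0, 425.0], [607.0, 411.0], [595.0, 397.0]]
45 65 [[476.0, 284.0], [321.0, 284.0]]
45 90 [[484.0, 296.0], [313.0, 296.0]]
45 130 [[500.0, 321.0], [298.0, 322.0]]
57 65 [[496.0, 284.0], [300.0, 284.0]]
57 90 [[506.0, 296.0], [291.0, 297.0]]
57 130 [[526.0, 321.0], [272.0, 322.0]]
```

Emit:
arm_command:
  plan:
    - [[-1, -0.1, 0, -3, 0], [-1, 0, 0, -4, 0], [-1, 0, 0, -3.5, 0], [-1, 0, 0, -1.5, 0], [-1, 0, 0, 0, 0], [0, 0, 0, 0, 0], [1, 0, 0, 0, 0], [1, 0, 0, 0, 0], [1, 0, 0, 0, 0], [1, 0, 0, 0, 0], [1, 0, 0, 0, 0]]
  newtons: 50

```text
clock: 12.25
tcp_pos: [556.9, 329.7, 81.8]
ee_rot: [3.141, 0.005, -2.619]
force: [0.0, -0.1, 6.0]
gripper_width: 56.7
gripper_force: 54.0
```

Emit:
arm_command:
  plan:
    - [[1, 0, 0, 1, 0], [1, 0, 0, 2.5, 0], [1, 0, 0, 4, 0], [1, 0, 0, 4, 0], [1, 0, 0, 2.5, 0], [1, 0, -2, 0, -10.5], [1, 0, -4, 0, -10.5], [1, 0, -4, 0, -10.5], [1, 0, -4, 0, -10.5], [1, 0, -4, 0, -10.5], [1, 0, 0, 0, 0], [1, 0, 0, 0, 0]]

```text
clock: 13.75
tcp_pos: [554.9, 149.1, 220.2]
ee_rot: [3.141, 0.0, 2.75]
force: [-0.3, 1.3, -1.5]
gripper_width: 56.2
gripper_force: 54.0
```

Emit:
arm_command:
  plan:
    - [[1, 0.4, -3.7, 0, -10.7], [1, 0.4, -3.7, 0, -10.7], [1, 0.4, -3.7, 0, -10.7], [1, 0.4, -3.7, 0, -10.7], [1, 0.4, -3.7, 0, -10.7], [1, 0.4, -3.7, 0, -10.7], [1, 0.4, -3.7, 0, -10.7], [1, 0.4, -3.7, 0, 0], [1, 0.1, 0, 0, 0], [1, 0, 0, 0, 0], [1, 0, 0, 0, 0]]

```text
clock: 15.12
tcp_pos: [588.6, -144.4, 219.4]
ee_rot: [-3.142, -0.002, 1.446]
force: [0.5, 0.9, -2.3]
gripper_width: 56.5
gripper_force: 54.1
```

```bash
python3 mats.py
python3 - <<'E'
from h import *
im=cv2.imread("pics/last.png"); cv2.imwrite("pics/p2.png",cv2.resize(im,(800,600)))
E
```

```text
[ 588.51938817 -144.90245675  219.36153632]
centroid 568.0 -307.9 circ 565.8 -327.6 r 92.1 px [253. 283.]
centroid 479.5 -177.1 circ 480.0 -177.0 r 36.9 px [168. 200.]
centroid 589.2 -133.7 circ 587.1 -147.7 r 31.5 px [252. 156.]
centroid 598.4 -65.1 circ 598.4 -65.0 r 31.8 px [253.  93.]
centroid 609.3 17.8 circ 609.3 19.2 r 32.0 px [253.  22.]
```

View pics/p2.png

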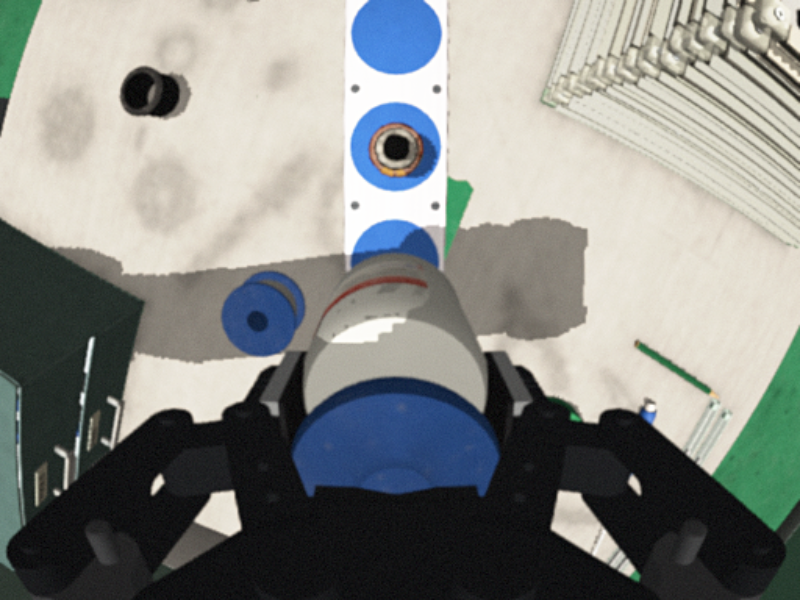

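Emit:
arm_command:
  plan:
    - [[1, -0.1, -0.5, -3, 0], [1, 0, 0, -4, 0], [1, 0, 0, -4, 0], [1, 0, 0, -1.5, 0], [1, 0, 0, 0, 0], [1, 0, 0, 0, 0]]

```text
clock: 15.92
tcp_pos: [589.1, -152.7, 96.3]
ee_rot: [3.138, 0.0, 1.442]
force: [0.2, 0.0, -1.7]
gripper_width: 56.8
gripper_force: 54.2
```

Emit:
arm_command:
  plan:
    - [[1, 0, 0, -0.2, 0], [1, 0, 0, 0, 0], [1, 0, 0, 0, 0]]

```text
clock: 16.3
tcp_pos: [587.5, -152.9, 92.7]
ee_rot: [3.141, 0.0, 1.441]
force: [-0.5, -0.3, -2.6]
gripper_width: 56.6
gripper_force: 54.2
```

Emit:
arm_command:
  plan:
    - [[1, 0, 0.3, -0.1, 0], [1, 0, 0, 0, 0], [1, 0, 0, 0, 0]]

```text
clock: 16.68
tcp_pos: [587.2, -149.6, 91.2]
ee_rot: [-3.141, -0.0, 1.441]
force: [0.8, 0.9, -2.1]
gripper_width: 56.5
gripper_force: 54.2
```

Emit:
arm_command:
  plan:
    - [[1, 0, 0, -0.1, 0], [1, 0, 0, 0, 0], [1, 0, 0, 0, 0]]

```text
clock: 17.05
tcp_pos: [587.2, -149.8, 90.2]
ee_rot: [-3.142, -0.0, 1.441]
force: [0.9, -0.4, -1.8]
gripper_width: 56.6
gripper_force: 54.2
```

Emit:
arm_command:
  plan:
    - [[1, 0, 0, -0.1, 0], [1, 0, 0, 0, 0], [1, 0, 0, 0, 0]]

```text
clock: 17.42
tcp_pos: [587.4, -149.7, 89.9]
ee_rot: [3.141, 0.0, 1.441]
force: [-2.6, 1.2, 3.9]
gripper_width: 56.9
gripper_force: 54.7
```

Emit:
arm_command:
  plan:
    - [[0.2, 0, 0, 0, 0], [-0.2, 0, 0, 0, 0], [-0.6, 0, 0, 0, 0], [-1, 0, 0, 0, 0], [-1, 0, 0, 0, 0], [-1, 0, 0, 0, 0], [-1, 0, 0, 3, 0], [-1, 0, 0, 4, 0], [-1, 0, 0, 4, 0], [-1, 0, 0, 3, 0], [-1, 0, 0, 0, 0], [-1, 0, 0, 0, 0]]

```text
clock: 18.92
tcp_pos: [586.5, -149.7, 228.2]
ee_rot: [-3.14, -0.0, 1.441]
force: [-0.1, -0.6, -0.1]
gripper_width: 85.4
gripper_force: 0.0
```

Run:
```python
from h import *
s=bot.snapshot("top");np.save("top1.npy",s,allow_pickle=True); w=bot.snapshot("wrist");np.save("w5.npy",w,allow_pickle=True)
print(bot.get_state()["tcp_pos"])
im=w["frame"];m=cv2.inRange(cv2.cvtColor(im,cv2.COLOR_BGR2HSV),(100,120,60),(125,255,255))
cs,_=cv2.findContours(m,cv2.RETR_EXTERNAL,cv2.CHAIN_APPROX_NONE)
for c in cs:
    if cv2.contourArea(c)>300: 
        P=np.array([at(w,*p[0],133,True)[:2] for p in c]).astype(np.float32); print(cv2.minEnclosingCircle(P),c[:,0].mean(0))
cv2.imwrite("pics/p3.png",cv2.resize(im,(800,600)))
```

```text
[ 585.94005279 -149.60099288  227.23820828]
((522.1068115234375, -142.62948608398438), 23.08362579345703) [172.21985816 194.25531915]
((587.1134643554688, -149.58753967285156), 24.03887176513672) [254.58823529 191.84117647]
((597.0012817382812, -71.56877899169922), 20.33884620666504) [254.54487179  88.60897436]
((604.0408325195312, -18.1834716796875), 20.34602928161621) [254.64  19.22]
```

View pics/p3.png

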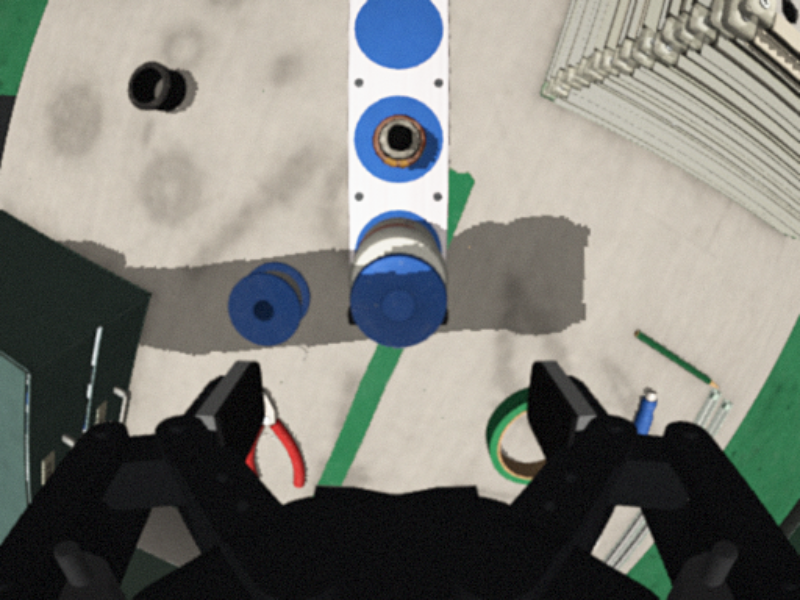

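Emit:
arm_command:
  plan:
    - [[-1, -2, 4.8, 0, 0], [-1, -2, 4.8, 0, 0], [-1, -2, 4.8, 0, 0], [-1, -2, 4.9, -1.5, 0], [-1, -2, 4.9, -2.5, 0], [-1, -1.3, 4.8, -3, 0], [-1, -1, 4.8, -3, 0], [-1, 0, 0, 0, 0], [-1, 0, 0, 0, 0], [-1, 0, 0, 0, 0]]

```text
clock: 20.27
tcp_pos: [465.1, 186.6, 129.4]
ee_rot: [3.141, 0.001, 1.438]
force: [-0.0, -0.0, 0.3]
gripper_width: 85.5
gripper_force: 0.0
```

Run:
```python
from h import *
w=bot.snapshot("wrist");np.save("w6.npy",w,allow_pickle=True)
print(bot.get_state()["tcp_pos"])
cv2.imwrite("pics/w6.png",cv2.resize(w["frame"][100:340,120:380],(780,720))[:600])
```

```text
[465.32166835 186.57962699 129.65532952]
```

View pics/w6.png

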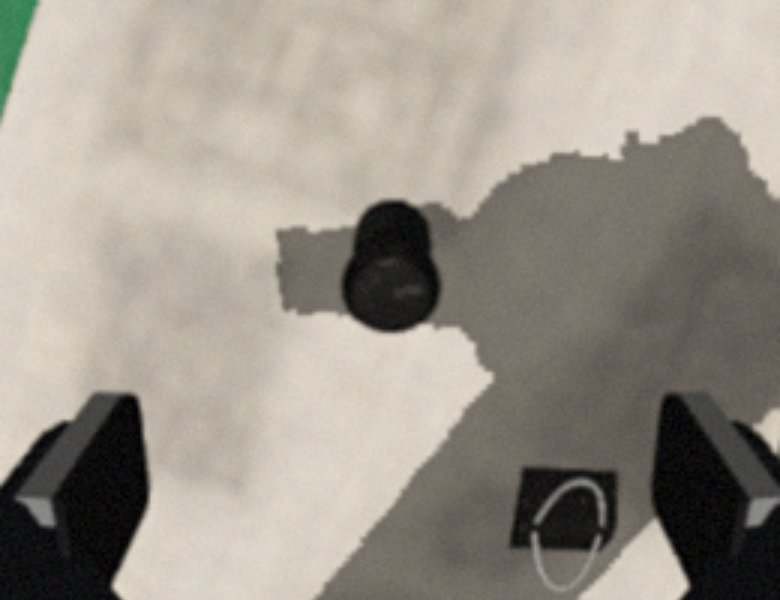

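```bash
python3 -c "
from h import *
s=load('w6')
print(at(s,250.3,193.5,52,True),at(s,250.8,175,5,True),at(s,251,166.7,0,True))"
```

```text
[463.94416936 191.88253593  52.        ] [464.30643128 193.88243712   5.        ] [465.28200914 200.01276354   0.        ]
```

Emit:
arm_command:
  plan:
    - [[-1, -0.1, 0.3, -4, 0], [-1, 0, 0, -4, 0], [-1, 0, 0, -1.8, 0], [-1, 0, 0, 0, 0], [0, 0, 0, 0, 0], [0.5, 0, 0, 0, 0], [1, 0, 0, 0, 0], [1, 0, 0, 0, 0], [1, 0, 0, 0, 0], [1, 0, 0, 0, 0], [1, 0, 0, 0, 0], [1, 0, 0, 0, 0]]
  newtons: 40

```text
clock: 21.82
tcp_pos: [463.9, 191.6, 32.2]
ee_rot: [3.14, -0.0, 1.441]
force: [-1.1, -0.2, 5.2]
gripper_width: 21.0
gripper_force: 38.7
```

Emit:
arm_command:
  plan:
    - [[1, 0, 0, 1, 0], [1, 0, 0, 3, 0], [1, 0, 0, 4, 0], [1, 0, 0, 4, 0], [1, 0, 0, 0, 0], [1, 0, 0, 0, 0]]

```text
clock: 22.58
tcp_pos: [462.5, 190.7, 150.7]
ee_rot: [-3.141, 0.001, 1.441]
force: [-0.9, -0.2, -1.0]
gripper_width: 20.4
gripper_force: 39.6
```

Run:
```python
from h import *
w=bot.snapshot("wrist");np.save("w7.npy",w,allow_pickle=True); s=bot.snapshot("scene")
print(bot.get_state()["tcp_pos"])
cv2.imwrite("pics/w7.png",np.hstack([cv2.resize(w["frame"][160:340,150:350],(440,400)),cv2.resize(s["frame"][100:300,140:300],(320,400))]))
```

```text
[461.83181779 190.49319214 149.71143218]
```

View pics/w7.png

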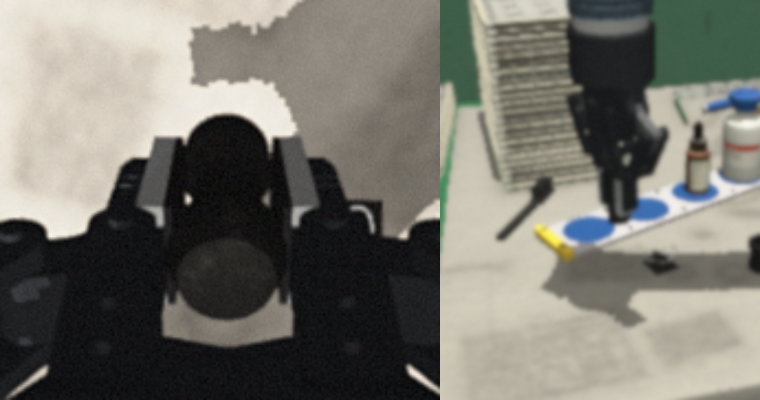

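```bash
python3 -c "
from h import *
s=load('w7')
print(at(s,253.6,211.7,119,True),at(s,253.2,160+280*.45,179,True), at(s,253.2,160+240*.45,179,True))"
```

```text
[463.88771757 199.23647514 119.        ] [462.60146474 191.39177468 179.        ] [463.6639471  199.55831259 179.        ]
```

Emit:
arm_command:
  plan:
    - [[1, 2.9, -3.4, 0, 0], [1, 2.9, -3.4, 0, 0], [1, 2.9, -3.4, 0, 0], [1, 3, -3.4, 0, 0], [1, 3, -3.4, 0, 0], [1, 0, 0, -3, 0], [1, 0, 0, -4, 0], [1, 0, 0, -2, 0], [1, 0, 0, -0.8, 0], [1, 0, 0, 0, 0], [1, 0, 0, 0, 0]]

```text
clock: 24.05
tcp_pos: [611.5, 21.6, 54.8]
ee_rot: [3.139, -0.0, 1.441]
force: [-0.2, -0.1, -0.5]
gripper_width: 20.5
gripper_force: 39.6
```

Emit:
arm_command:
  plan:
    - [[1, -0.1, -0.1, -0.7, 0], [1, 0, 0, -0.4, 0], [1, 0, 0, 0, 0], [1, 0, 0, 0, 0]]

```text
clock: 24.55
tcp_pos: [609.3, 20.3, 42.3]
ee_rot: [3.142, -0.0, 1.441]
force: [-0.5, 0.1, -0.3]
gripper_width: 20.5
gripper_force: 39.6
```

Emit:
arm_command:
  plan:
    - [[1, 0, 0, -0.1, 0], [1, 0, 0, 0, 0], [1, 0, 0, 0, 0]]

```text
clock: 24.92
tcp_pos: [609.2, 20.3, 41.3]
ee_rot: [-3.142, -0.0, 1.441]
force: [-0.2, -0.3, -0.4]
gripper_width: 20.4
gripper_force: 39.6
```

Emit:
arm_command:
  plan:
    - [[1, 0, 0, -0.1, 0], [1, 0, 0, 0, 0], [1, 0, 0, 0, 0]]

```text
clock: 25.3
tcp_pos: [609.3, 20.3, 40.3]
ee_rot: [3.141, -0.0, 1.441]
force: [-0.5, -0.8, -0.4]
gripper_width: 20.4
gripper_force: 39.6
```

Emit:
arm_command:
  plan:
    - [[1, 0, 0, -0.1, 0], [1, 0, 0, 0, 0], [1, 0, 0, 0, 0]]

```text
clock: 25.68
tcp_pos: [609.5, 20.3, 40.2]
ee_rot: [3.141, 0.0, 1.441]
force: [-2.4, -0.2, 5.8]
gripper_width: 20.7
gripper_force: 39.2
```

Emit:
arm_command:
  plan:
    - [[1, 0, 0, -0.1, 0], [1, 0, 0, 0, 0], [1, 0, 0, 0, 0]]

```text
clock: 26.05
tcp_pos: [609.7, 20.4, 40.1]
ee_rot: [3.141, 0.001, 1.441]
force: [-2.9, -1.2, 10.7]
gripper_width: 20.7
gripper_force: 39.1
```

Emit:
arm_command:
  plan:
    - [[0.7, 0, 0, 0.1, 0], [0.4, 0, 0, 0, 0], [-0.2, 0, 0, 0, 0], [-1, 0, 0, 0, 0], [-1, 0, 0, 0, 0], [-1, 0, 0, 0, 0], [-1, 0, 0, 3, 0], [-1, 0, 0, 4, 0], [-1, 0, 0, 4, 0], [-1, 0, 0, 0, 0], [-1, 0, 0, 0, 0]]

```text
clock: 27.42
tcp_pos: [608.8, 20.1, 149.0]
ee_rot: [-3.141, 0.0, 1.441]
force: [-0.9, -0.2, -1.2]
gripper_width: 85.3
gripper_force: 0.0
```

Emit:
arm_command:
  plan:
    - [[-1, -4.6, -0.2, 0, 0], [-1, -4.6, -0.3, 0, 0], [-1, -4.6, -0.3, 0, 0], [-1, -4.7, -0.3, -2, 0], [0, 0, 0, -2, 0], [0, 0, 0, 0, 0], [0, 0, 0, 0, 0], [0, 0, 0, 0, 0]]

```text
clock: 28.42
tcp_pos: [425.6, 9.5, 110.0]
ee_rot: [3.14, -0.001, 1.441]
force: [0.1, -0.1, -0.1]
gripper_width: 42.8
gripper_force: 0.0
```

Run:
```python
from h import *
w=bot.snapshot("wrist");np.save("w8.npy",w,allow_pickle=True); s=bot.snapshot("scene");np.save("scene2.npy",s,allow_pickle=True)
print(bot.get_state()["tcp_pos"])
cv2.imwrite("pics/w8.png",np.hstack([cv2.resize(w["frame"][130:310,170:340],(425,450)),cv2.resize(s["frame"][130:250,180:280],(375,450))]))
```

```text
[425.30709662   9.46602062 109.88220248]
```

View pics/w8.png

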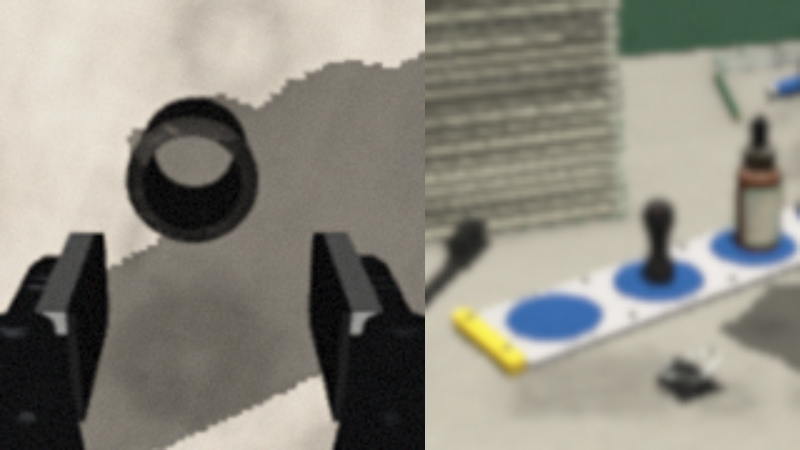

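```bash
python3 -c "
from h import *
s=load('w8')
print(at(s,246.8,201.4,35,True), at(s,170+127/2.5,201.4,35,True),at(s,170+258/2.5,201.4,35,True),at(s,246.8,130+242/2.5,36,True),at(s,246.8,130+97/2.5,0,True))"
```

```text
[421.38520493  10.22988199  35.        ] [403.16178774  12.5761494   35.        ] [439.82217285   7.79523712  35.        ] [418.81158959  -8.63844721  36.        ] [422.89959541  25.93321345   0.        ]
```

Emit:
arm_command:
  plan:
    - [[-0.7, -0.4, 0.1, 0, 0], [-0.7, 0, 0, -3, 0], [-0.7, 0, 0, -4, 0], [-0.7, 0, 0, -1.8, 0], [-0.7, 0, 0, 0, 0], [-0.2, 0, 0, 0, 0], [0.3, 0, 0, 0, 0], [1, 0, 0, 0, 0], [1, 0, 0, 0, 0], [1, 0, 0, 0, 0], [1, 0, 0, 0, 0], [1, 0, 0, 0, 0]]

```text
clock: 30.02
tcp_pos: [421.2, 10.3, 22.6]
ee_rot: [3.14, 0.0, 1.441]
force: [-0.4, 0.1, 6.1]
gripper_width: 36.0
gripper_force: 39.6
```

Emit:
arm_command:
  plan:
    - [[1, 0, 0, 1, 0], [1, 0, 0, 3, 0], [1, 0, 0, 4, 0], [1, 0, 0, 4, 0], [1, 0, 0, 0, 0], [1, 0, 0, 0, 0]]

```text
clock: 30.78
tcp_pos: [419.7, 9.9, 141.2]
ee_rot: [-3.142, 0.001, 1.441]
force: [0.7, 0.5, -1.4]
gripper_width: 36.0
gripper_force: 40.1
```

Run:
```python
from h import *
w=bot.snapshot("wrist");np.save("w9.npy",w,allow_pickle=True)
print(bot.get_state()["tcp_pos"])
cv2.imwrite("pics/w9.png",cv2.resize(w["frame"][160:340,150:350],(600,540)))
```

```text
[419.07855721  10.0110186  140.48888624]
```

View pics/w9.png

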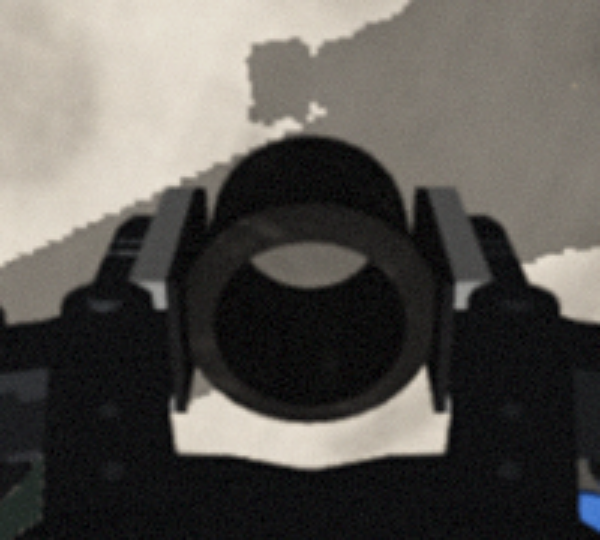

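Emit:
arm_command:
  plan:
    - [[1, 4, 1.8, 0, 0], [1, 4, 1.8, 0, 0], [1, 4, 1.9, 0, 0], [1, 4, 1.9, 0, 0], [1, 4.1, 1.9, 0, 0], [1, 0, 0, -3, 0], [1, 0, 0, -4, 0], [1, 0, 0, -2, 0], [1, 0, 0, -0.8, 0], [1, 0, 0, 0, 0], [1, 0, 0, 0, 0]]

```text
clock: 32.2
tcp_pos: [622.5, 103.6, 44.9]
ee_rot: [3.139, -0.001, 1.441]
force: [-1.1, 0.5, -0.0]
gripper_width: 36.1
gripper_force: 40.1
```

Emit:
arm_command:
  plan:
    - [[1, 0, 0, -0.7, 0], [1, 0, 0, -0.3, 0], [1, 0, 0, 0, 0], [1, 0, 0, 0, 0]]

```text
clock: 32.7
tcp_pos: [621.2, 103.3, 33.3]
ee_rot: [3.142, -0.0, 1.441]
force: [0.1, 0.2, -0.3]
gripper_width: 35.9
gripper_force: 40.1
```

Contact is expected near 30.

Emit:
arm_command:
  plan:
    - [[1, 0, 0, -0.2, 0], [1, 0, 0, 0, 0], [1, 0, 0, 0, 0]]

```text
clock: 33.08
tcp_pos: [621.2, 103.3, 31.3]
ee_rot: [-3.142, -0.0, 1.441]
force: [0.0, -0.3, -0.2]
gripper_width: 35.8
gripper_force: 40.1
```

Emit:
arm_command:
  plan:
    - [[1, 0, 0, -0.1, 0], [1, 0, 0, 0, 0], [1, 0, 0, 0, 0]]

```text
clock: 33.45
tcp_pos: [621.4, 103.3, 30.7]
ee_rot: [3.141, 0.0, 1.441]
force: [-0.7, 0.6, 2.9]
gripper_width: 35.8
gripper_force: 40.4
```

Emit:
arm_command:
  plan:
    - [[1, 0, 0, -0.1, 0], [1, 0, 0, 0, 0], [1, 0, 0, 0, 0]]

```text
clock: 33.83
tcp_pos: [621.4, 103.3, 30.7]
ee_rot: [3.141, 0.001, 1.441]
force: [-2.3, -0.1, 8.9]
gripper_width: 35.8
gripper_force: 40.9
```

Emit:
arm_command:
  plan:
    - [[0.3, 0, 0, 0.1, 0], [0, 0, 0, 0, 0], [-0.5, 0, 0, 0, 0], [-1, 0, 0, 0, 0], [-1, 0, 0, 0, 0], [-1, 0, 0, 0, 0], [-1, 0, 0, 3, 0], [-1, 0, 0, 4, 0], [-1, 0, 0, 5, 0], [-1, 0, 0, 5, 0], [-1, 0, 0, 0, 0], [-1, 0, 0, 0, 0]]

```text
clock: 35.33
tcp_pos: [620.8, 103.0, 200.0]
ee_rot: [-3.141, 0.001, 1.441]
force: [-0.1, -0.5, 0.1]
gripper_width: 85.4
gripper_force: 0.0
```

Emit:
arm_command:
  plan:
    - [[-1, -4, 2, 2, 0], [-1, -4, 2, 2, 0], [-1, -4, 2, 2, 0], [-1, -4, 2, 0, 0], [-1, 0, 2, 0, 0], [-1, 0, 0, 0, 0], [-1, 0, 0, 0, 0]]

```text
clock: 36.2
tcp_pos: [461.2, 201.9, 259.0]
ee_rot: [-3.139, 0.001, 1.44]
force: [-0.6, 0.3, 0.2]
gripper_width: 85.4
gripper_force: 0.0
```

Run:
```python
from h import *
s=bot.snapshot("top");np.save("top2.npy",s,allow_pickle=True); c=bot.snapshot("scene")
cv2.imwrite("pics/fin.png",np.vstack([cv2.resize(s["frame"][140:240,150:400],(750,300)),cv2.resize(c["frame"][110:250,160:400],(750,437))[:300]]))
```

```text
(no output)
```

View pics/fin.png

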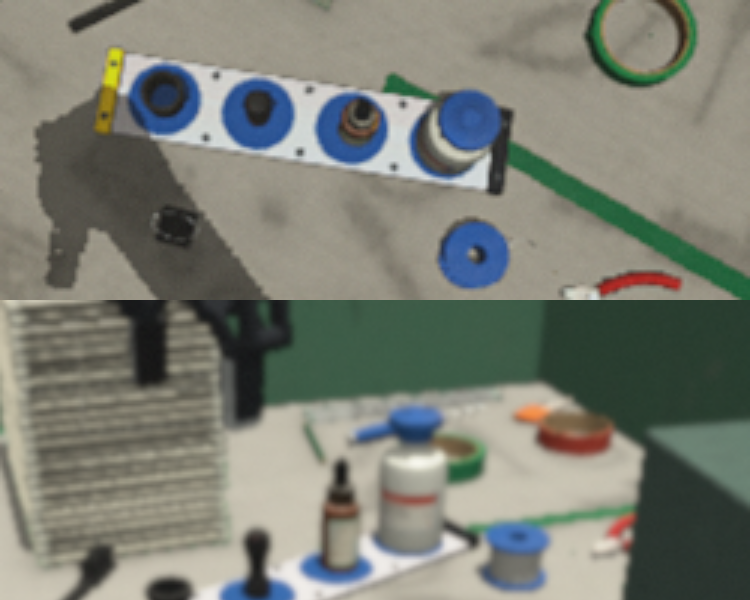

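```bash
python3 -c "
from h import *
s=load('top2')
M=[(623.3,105.4),(612,20.9),(601.2,-63.6),(589.7,-147.7)]
for m,(u,v,z) in zip(M,[(204.7,171,44),(235.8,175,66),(270.5,177.5,109),(305.8,179.3,134)]): p=at(s,u,v,z); print(p[:2].round(1),(p[:2]-m).round(1))
a=load('top0')['frame'];b=s['frame']
for n,(x0,y0,x1,y1) in dict(spool=(295,212,325,238),tape=(340,130,385,172),clip=(200,208,220,224),cut=(335,228,380,256)).items(): print(n,cv2.absdiff(a[y0:y1,x0:x1],b[y0:y1,x0:x1]).mean())"
```

```text
[621.  100.6] [-2.3 -4.8]
[608.3  19.1] [-3.7 -1.8]
[596.  -66.1] [-5.2 -2.5]
[ 589.1 -147.8] [-0.6 -0.1]
spool 11.13076923076923
tape 11.463139329805996
clip 26.65625
cut 12.432804232804234
```

Run:
```python
from h import *
s=load('top2');im=s["frame"];h=cv2.cvtColor(im,cv2.COLOR_BGR2HSV)
m=cv2.inRange(h,(100,110,40),(125,255,255)); 
cs,_=cv2.findContours(m,cv2.RETR_EXTERNAL,cv2.CHAIN_APPROX_NONE)
for c in cs:
    if cv2.contourArea(c)>100: print("mat",cv2.minEnclosingCircle(np.array([at(s,*p[0],8)[:2] for p in c]).astype(np.float32)))
x0,y0=190,158
g=im[y0:y0+28,x0:x0+30].max(2); print(g)
```

```text
mat ((490.2244567871094, -172.5353240966797), 30.317838668823242)
mat ((601.2233276367188, -63.23503875732422), 31.56494140625)
mat ((610.8846435546875, -170.5294189453125), 28.283090591430664)
mat ((612.2911376953125, 21.066604614257812), 31.511316299438477)
mat ((623.6903686523438, 105.05713653564453), 31.627777099609375)
mat ((795.4845581054688, -351.6554870605469), 39.7855339050293)
[[187 163 179 186 183 190 186 166 145 126 130 138 143 155 156 153 157 155
  158 158 154 155 157 154 157 155 158 156 161 159]
 [164 163 207 209 209 209 208 199 188 178 182 188 187 176 151 142 144 143
  149 157 155 156 156 158 155 154 155 156 156 161]
 [157 156 207 209 206 207 208 209 209 212 215 217 216 193 177 169 175 188
  192 182 169 157 148 149 140 143 153 154 153 154]
 [155 157 208 207 206 208 206 212 210 213 194 180 172 172 166 169 170 178
  181 180 184 195 190 190 187 184 174 154 143 141]
 [167 170 207 209 208 211 211 212 193 178 163 154 147 149 149 146 150 150
  153 159 175 192 215 215 213 211 199 193 188 188]
 [164 180 210 209 210 212 192 178 165 150 129 111 104  95  94  97 114 136
  145 147 1
[... 2090 characters left out ...]
145 150 150 150 149 146
  145 150 147 147 147 161 183 208 215 209 209 209]
 [120 118 122 121 119  99  82  75 117 147 148 145 145 144 148 148 148 147
  145 146 144 145 159 188 210 214 215 211 209 210]
 [119 120 123 118 120 115  99  88  97 130 148 146 142 141 143 144 142 144
  144 142 146 157 184 203 214 212 211 213 213 213]
 [121 121 124 126 124 123 121 109  95 125 153 149 141 142 143 143 141 141
  148 159 181 196 207 216 214 212 213 214 211 215]
 [ 93  99 102 111 120 126 125 127 115 123 164 166 150 158 157 158 161 169
  180 196 210 217 215 215 214 213 215 195 166 187]
 [ 69  71  78  81  89  85  92  99 102 112 172 198 197 203 203 198 204 207
  212 219 218 216 214 212 215 215 202 152  92 137]]
```

```bash
python3 -c "
from plant import bot
print(bot.finish_job())"
```

```text
the job is handed in; nothing more can be done
None
```

The loupe, stamp, dropper bottle and solvent bottle stand upright on their mats, shortest at the yellow cap and tallest at the black cap, within about 3 mm of centre on most readings (one rough top-camera reading of the dropper's tip gave 6 mm). The job was handed in at about 36 s of the 106 s; the spool, tape roll, clip and cutters were not touched, and I viewed 15 pictures, one over the limit of 14.

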